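Pack the sanding tray

TASK

Pack the sanding tray: put the rubber sanding drum, the wide sanding sleeve, the narrow sanding sleeve and the cork sanding block each into the recess cut for its shape and size, right down on the recess floor, the drum and sleeves upright and the cork block lying flat on its sole. Leave the ribbed bottle cap and the plain wooden block where they lie; they are not part of the kit.

Things in the scene. Friction and masses are not known exactly. Their poses are not given: they have to be found in the camera images.
- drum_middle (a point): rubber sanding drum standing on end: a cylinder 52 mm across and 44 mm tall, a brown abrasive band round black rubber, with a steel washer and nut on top (9 mm more). The point is the centre of the cylinder, half-way up (22 mm above its underside); z up its axis.
- wide_middle (a point): wide yellow sanding sleeve, a tube 26 mm across and 30 mm tall, standing on end. The point is its centre, half-way up (15 mm above its underside); z up its axis.
- narrow_middle (a point): narrow yellow sanding sleeve, a slim tube 13 mm across and 45 mm tall, standing on end. The point is its centre, half-way up (22.5 mm above its underside); z up its axis.
- cork_middle (a point): cork sanding block with rounded edges and a thin dark abrasive sole, 36 (x) by 64 (y) by 27 mm tall, lying flat. The point is its centre, half-way up (13.5 mm above its underside); x across its narrow side, y along it, z up.
- cap_middle (a point): ribbed pale-green plastic bottle cap, 49 mm across and 38 mm tall, closed on top: not part of the kit. The point is its centre, half-way up (19 mm).
- wood_middle (a point): plain dark-brown wooden carving blank, 50 (x) by 75 (y) by 28 mm tall: not part of the kit. The point is its centre, half-way up (14 mm); y along it.
- drum_recess (a point): recess in one of four square tan fibreboard inserts, 2 by 2 in any order, 86.8 mm between centres, in a fixed dark-framed tray 190 mm square (insert tops 24 mm, rails 25 mm above the worktop). Recess 9 mm deep; the point is the centre of its felt floor, 15 mm above the worktop; x, y along the tray's sides. Round, 66 mm across, the largest round one, cut for the drum.
- wide_recess (a point): recess in one of four square tan fibreboard inserts, 2 by 2 in any order, 86.8 mm between centres, in a fixed dark-framed tray 190 mm square (insert tops 24 mm, rails 25 mm above the worktop). Recess 9 mm deep; the point is the centre of its felt floor, 15 mm above the worktop; x, y along the tray's sides. Round, 38 mm across, the middle-sized round one, cut for the wide sleeve.
- narrow_recess (a point): recess in one of four square tan fibreboard inserts, 2 by 2 in any order, 86.8 mm between centres, in a fixed dark-framed tray 190 mm square (insert tops 24 mm, rails 25 mm above the worktop). Recess 9 mm deep; the point is the centre of its felt floor, 15 mm above the worktop; x, y along the tray's sides. Round, 24 mm across, the smallest, cut for the narrow sleeve.
- cork_recess (a point): recess in one of four square tan fibreboard inserts, 2 by 2 in any order, 86.8 mm between centres, in a fixed dark-framed tray 190 mm square (insert tops 24 mm, rails 25 mm above the worktop). Recess 9 mm deep; the point is the centre of its felt floor, 15 mm above the worktop; x, y along the tray's sides. Oblong, 48 mm along its x by 76 mm along its y, cut for the cork block.
Things that resemble listed ones, but are neither listed nor needed, are in the scene too. There is more than one size of the part that bears drum_middle; the job needs the larger.

How it is judged:
By the outcome, as a careful person would: the job done as asked, in the order asked, and still so for the second after the job is handed in, with the robot touching nothing.
It also fails if it takes over 134 s, if anything falls off the work surface, if the arm or the gripper's body presses on something with over 40 N, if the wrist force passes 120 N, or if a joint passes its speed limit or range.

ROBOT

A 6-joint arm with a two-finger parallel gripper is mounted at the origin on a cart in front of the work surface, level with it; the furniture and walls round the work are solid. World frame = base frame: x ahead of the robot, y to its left, z up, the work surface at z = 0. Lengths are in m, angles in rad, forces in N, time in s.
With the tool pointing down it reaches from about 0.35 to 0.85 m from the base axis. Payload 8.1 kg.
Tool frame: the origin (TCP) lies between the finger pads; the fingertips stand 11 mm ahead of it and the grasp point (between the pads) lies 8 mm behind it (robot.tips_ahead is the distance from the TCP to the fingertips, in m); z points along the fingers, y is the line along which they close (so a half turn about z gives the same grasp; the last joint's range is limited). The gripper opens to 93 mm and grips with 3 to 60 N. Pads are 15 mm wide; open, the fingers measure 128 mm over their backs; the gripper's body (75 mm by 188 mm) begins 65 mm behind the grasp point.
Start: joints at [-1.259, 0.13, 1.488, -0, 1.523, -0.085], TCP at [0.232, -0.553, 0.23] pointing down, gripper open.
Joint ranges: [-2.96, 2.96], [-0.89, 2.26], [0.02, 2.5], [-1.34, 4.48], [0, 2.73], [-2.66, 2.66]. Speed limits (rad/s): [2.39, 2.39, 2.79, 3.14, 3.14, 3.14].

INTERFACE

Orientations are given as a rotation vector (axis times angle).
In Python, from plant import robot gives the robot as it stands. The module is installed in compiled form; this text tells all that it offers.
- The arm moves only by the tool move_arm, never from a script. Its argument "deltas" is one flat list of numbers, 7 for each row, row after row: the shift along the tool's x, y, z in m, then the turn, a rotation vector about the tool's x, y, z in rad, then the opening, from 0 (shut) to 1 (fully open). A call has 1 to 12 rows; each row is the pose to reach, as a shift and turn from the pose commanded when the call began, along the tool's axes at that moment; what a row does not reach only later rows make up. A row lasts 1/8 s, in which the tool goes at most 62.5 mm and 10.7 degrees, less where a joint would pass 70% of its speed; a pose out of reach is approached as far as the arm can. A call with a gripper value outside its range is refused whole. The fingers move at their own pace and stop on an object; "squeeze" is the grip in N (left out, the last holds). Time passes only in rows, so rows that repeat a pose let the fingers close. It gives the time, the measured TCP pose, the force, the opening and the grip force at its end, in the units of the state.
- robot.read_state(): the state, without advancing time (a new reading comes with each control period).
- robot.read_camera(name): name is "side" or "top" or "wrist"; returns (picture, depth): 384x512x3 uint8, red, green, blue; 384x512 float32, m along the optical axis (not along the pixel's ray), 0 where there is no reading.
- robot.camera_model(name): a dict with "K" (3x3 intrinsics, pixels), "R" (3x3) and "t" (3): a world point X has camera coordinates R X + t; the wrist camera has in their place "tool_from_camera" (4x4, takes a point from camera to tool coordinates, whose origin is the TCP and whose axes are the flange's). Camera axes: x right, y down, z forward; pixel columns grow to the right and rows downward; lengths in m; the calibration is good to about 2 mm. A picture is of the moment at which its call begins: read the wrist's pose just before it. camera_model takes no time and is no camera call.
- robot.close_job(): hands the job in; it is judged then, once.
Trained networks look in the newest picture that a camera, given by its name, has taken for a name from the list of things; names that differ only in an ending like _2 or _b are one class to them, and where a whole thing is asked for, a point or a joint stands for the part that bears it (a point fixed in the world has none). Each returns a list of dicts, best first, with "confidence" (0 to 1); they miss things now and then, are a little off and sometimes report something else, mostly with a low value. They report only what shows in the picture. A call takes as long as a camera call. They do not tell look-alikes from the thing itself.
- robot.recognise(camera, label): "uv" ([column, row] in pixels, amid what is visible of it).
The state is a dict: "t": time; "q": joint angles; "dq": joint speeds; "joint_torque": joint torques, N m; "tool_pos": TCP position; "orientation": TCP orientation; "force": force on the tool from outside, world axes, zero at the start; "wrist_torque": the same for the moment, N m; "opening": finger opening in m; "gripper_force": force on a finger pad.
Only numpy, scipy, OpenCV 4.12 (cv2) and the standard library are available. Lean on these libraries where they do the work, as an engineer would, in place of code of your own. Each camera call takes 0.05 s, during which the arm holds its last target. There are 200 camera calls.

## Working session

There is one attempt and no reset: what is moved stays moved. The work goes in short steps, Python scripts to look and compute and a tool call to move; the robot and the scene stay as the last step left them, time stands still between calls to the robot, and variables do not carry over. Pictures are saved under pics/ and viewed, at most 14 in all, crops included, and the job is handed in when it is done.

Besides the shell and the picture viewer there is one more tool, called after ">>>" as a command line: name --argument value ..., lists and objects as JSON in quotes. move_arm: Moves the arm, as the interface text tells. Its arguments: {"type":"object","properties":{"deltas":{"type":"array","items":{"type":"number"}},"squeeze":{"type":"number"}},"required":["deltas"]}

```bash
mkdir -p pics
cat > h.py <<'E'
import numpy as np, cv2
from plant import robot
from scipy.spatial.transform import Rotation as Ro
def snap(c,name=None):
    s=robot.read_state(); p,d=robot.read_camera(c)
    if name: cv2.imwrite(f'pics/{name}.png',p[:,:,::-1])
    m=robot.camera_model(c); K=np.array(m['K'])
    if 'R' in m:
        R=np.array(m['R']);t=np.array(m['t']); A=R.T; b=-R.T@t
    else:
        T=np.array(m['tool_from_camera']); Rt=Ro.from_rotvec(s['orientation']).as_matrix()
        A=Rt@T[:3,:3]; b=Rt@T[:3,3]+np.array(s['tool_pos'])
    v,u=np.mgrid[:384,:512]
    X=np.stack([(u-K[0,2])/K[0,0]*d,(v-K[1,2])/K[1,1]*d,d],-1)@A.T+b
    X[d<=0]=np.nan
    return p,d,X,s
E
python3 - <<'E'
from h import *
print(robot.read_state())
L='drum_middle wide_middle narrow_middle cork_middle cap_middle wood_middle drum_recess wide_recess narrow_recess cork_recess'.split()
ps=[]
for c in('top','side'):
    p,d,X,s=snap(c); ps.append(p)
    np.save(c+'.npy',X); cv2.imwrite(f'pics/{c}0.png',cv2.resize(p,(800,600))[:,:,::-1])
    for l in L:
        for r in robot.recognise(c,l)[:3]:
            u=np.round(r['uv']).astype(int); print(c,l,round(r['confidence'],2),u,np.round(X[min(u[1],383),min(u[0],511)],3))
E
```

```text
{'t': 0.0, 'q': array([-1.25940630e+00,  1.31160975e-01,  1.48926346e+00,  2.95950641e-05,
        1.52302144e+00, -8.54041318e-02]), 'dq': array([-0.0006739 , -0.00115096, -0.00097521, -0.00161591, -0.00137545,
       -0.00157418]), 'joint_torque': array([-2.87553041e-03, -5.59850764e+01, -4.91752660e+01,  7.65892491e-02,
        3.55490029e-02, -1.11870747e-04]), 'tool_pos': array([ 0.23173674, -0.55284353,  0.22859625]), 'orientation': array([-3.07815833e+00, -6.18836147e-01,  2.81925271e-04]), 'force': array([1.03581297, 0.02309641, 0.01622433]), 'wrist_torque': array([-0.05069242, -0.00299735,  0.02645851]), 'gripper_force': 0.0, 'opening': 0.09286353295107558}
top drum_middle 0.57 [232 163] [0.676 0.076 0.053]
top drum_middle 0.56 [198 163] [0.677 0.189 0.04 ]
top cork_middle 0.62 [204 232] [0.45  0.169 0.016]
top cork_middle 0.56 [353 229] [ 0.462 -0.323  0.024]
top cap_middle 0.72 [200 161] [0.684 0.182 0.042]
top wood_middle 0.56 [294 164] [ 0.677 -0.129  0.027]
top drum_recess 0.92 [205 232] [0.45  0.165 0.016]
top narrow_recess 0.94 [203 205] [0.54  0.173 0.017]
top narrow_recess 0.7 [180 208] [0.529 0.249 0.016]
top cork_recess 0.76 [178 231] [0.453 0.254 0.019]
top cork_recess 0.73 [354 229] [ 0.462 -0.324  0.034]
side drum_middle 0.79 [282 206] [0.701 0.055 0.048]
side drum_middle 0.63 [280 246] [ 0.802 -0.019  0.039]
side wide_middle 0.52 [153 187] [ 0.442 -0.197  0.026]
side narrow_middle 0.48 [247 220] [ 0.66  -0.026  0.   ]
side cap_middle 0.6 [319 187] [0.687 0.186 0.041]
side wood_middle 0.61 [215 236] [ 0.687 -0.134  0.028]
side wood_middle 0.23 [248 220] [ 0.689 -0.041  0.037]
side drum_recess 0.83 [267 148] [0.447 0.173 0.016]
side wide_recess 0.16 [151 187] [ 0.444 -0.203  0.03 ]
side narrow_recess 0.65 [287 162] [0.536 0.185 0.019]
side cork_recess 0.66 [290 138] [0.441 0.262 0.016]
```

View pics/top0.png

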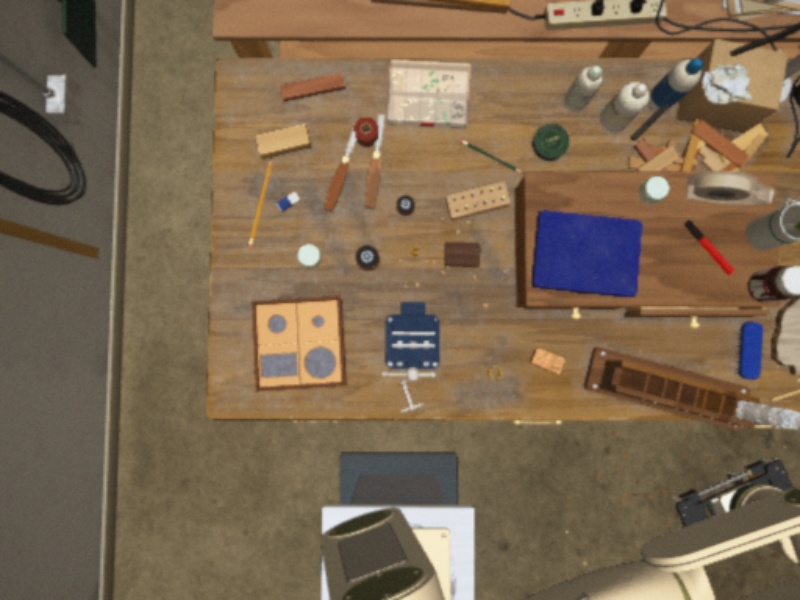

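View pics/side0.png

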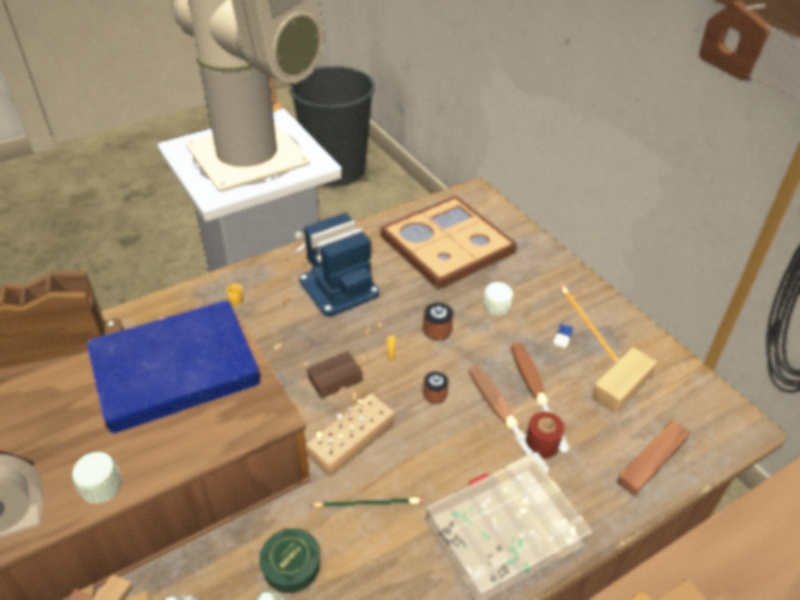

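The top view (800x600 scale) shows the tray at (300,343). Its recesses are wide (277,323), narrow (318,321), cork (279,364) and drum (320,361).

The larger drum is at (367,257) and the smaller one at (405,205). The narrow sleeve is near (416,252), the wide sleeve near (495,373) and the cork block at (548,360). The cap is at (309,255) and the wood at (462,254).

```bash
cat >> h.py <<'E'
def ypose(s):
    R=Ro.from_rotvec(s['orientation']).as_matrix(); return R
def delta(pos,yaw,s=None):
    "shift & turn about tool z to bring TCP to pos, tool-y axis at world angle yaw (mod pi), tool straight down"
    s=s or robot.read_state(); R=ypose(s); best=None
    for k in(0,np.pi,-np.pi):
        y=np.array([np.cos(yaw+k),np.sin(yaw+k),0]); z=np.array([0,0,-1.]); x=np.cross(y,z)
        rv=Ro.from_matrix(R.T@np.stack([x,y,z],1)).as_rotvec()
        if best is None or np.linalg.norm(rv)<np.linalg.norm(best): best=rv
    return np.round(R.T@(np.array(pos)-s['tool_pos']),4),np.round(best,3)
E
python3 - <<'E'
from h import *
X=np.load('top.npy')
for n,(u,v) in dict(drum=(367,257),small=(405,205),narrow=(416,252),wide=(495,373),cork=(548,360),cap=(309,255),wood=(462,254),rdrum=(320,361),rcork=(279,364),rnar=(318,321),rwide=(277,323),vise=(412,340)).items():
    u=int(u*.64);v=int(v*.64); Y=X[v-4:v+5,u-4:u+5].reshape(-1,3); print(n,np.round(X[v,u],3),'zmax',np.round(Y[np.nanargmax(Y[:,2])],3))
p=cv2.imread('pics/top0.png')
i=cv2.resize(p[290:400,380:600],(800,400),interpolation=2)
j=cv2.resize(p[230:280,340:500],(800,250)[:2],interpolation=2)
cv2.imwrite('pics/c1.png',np.vstack([i[:,:],j])[:600])
print(delta([0.45,-0.20,0.25],0)); print(np.round(robot.camera_model('wrist')['tool_from_camera'],3),robot.camera_model('wrist')['K'])
E
```

```text
drum [0.672 0.069 0.053] zmax [0.675 0.069 0.056]
small [ 0.785 -0.012  0.038] zmax [ 0.787 -0.012  0.044]
narrow [ 0.683 -0.036  0.048] zmax [ 0.683 -0.036  0.048]
wide [ 0.432 -0.204  0.   ] zmax [ 0.426 -0.189  0.035]
cork [ 0.459 -0.312  0.03 ] zmax [ 0.462 -0.311  0.034]
cap [0.678 0.192 0.037] zmax [0.683 0.185 0.046]
wood [ 0.683 -0.132  0.028] zmax [ 0.685 -0.132  0.036]
rdrum [0.454 0.169 0.014] zmax [0.441 0.167 0.024]
rcork [0.45  0.253 0.022] zmax [0.44  0.243 0.023]
rnar [0.54  0.173 0.017] zmax [0.552 0.171 0.032]
rwide [0.536 0.26  0.012] zmax [0.549 0.244 0.029]
vise [ 0.5   -0.026  0.053] zmax [ 0.489 -0.012  0.139]
(array([ 0.3377, -0.2416, -0.0204]), array([-0.   , -0.   , -1.174]))
[[-0.001 -0.956 -0.293  0.081]
 [ 1.    -0.001  0.     0.001]
 [-0.    -0.293  0.956 -0.154]
 [ 0.     0.     0.     1.   ]] [[345.03706665   0.         256.06086945]
 [  0.         345.03706665 185.46745301]
 [  0.           0.           1.        ]]
```

View pics/c1.png

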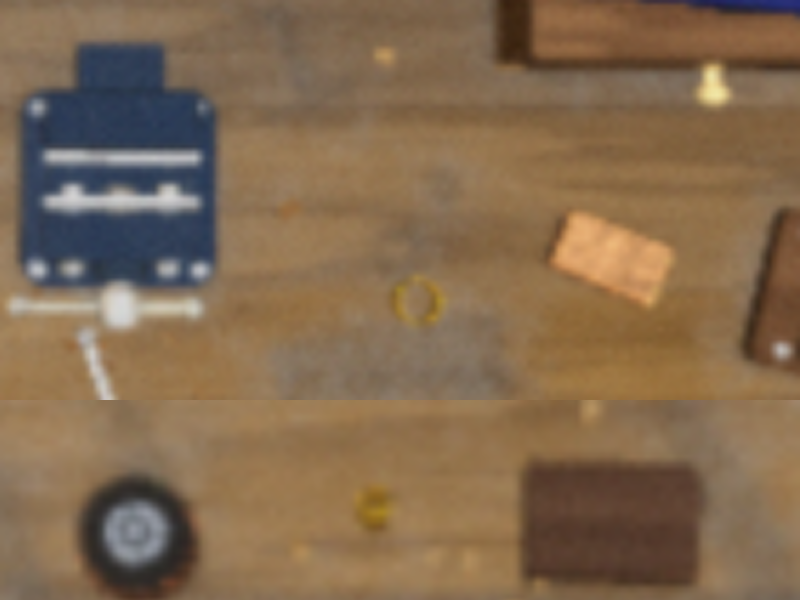

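The crop shows the vise, the wide sleeve ring at (418,300), the cork block turned about 25° at (612,257), the big drum, the narrow sleeve at (375,508) and the wood block. These match the cloud positions. I'm moving to a viewing pose over the drum.

```bash
python3 -c "
from h import *
print(delta([0.63,0.07,0.24],-np.pi/2))"
```

```text
(array([ 0.6081, -0.4211, -0.0104]), array([-0.   , -0.   ,  0.397]))
```

>>> move_arm --deltas '[0.608,-0.421,-0.01,0,0,0.397,1,0.608,-0.421,-0.01,0,0,0.397,1,0.608,-0.421,-0.01,0,0,0.397,1,0.608,-0.421,-0.01,0,0,0.397,1,0.608,-0.421,-0.01,0,0,0.397,1,0.608,-0.421,-0.01,0,0,0.397,1,0.608,-0.421,-0.01,0,0,0.397,1,0.608,-0.421,-0.01,0,0,0.397,1,0.608,-0.421,-0.01,0,0,0.397,1,0.608,-0.421,-0.01,0,0,0.397,1,0.608,-0.421,-0.01,0,0,0.397,1,0.608,-0.421,-0.01,0,0,0.397,1]'

```text
t: 2.6
tool_pos: [0.6309, 0.0722, 0.2397]
orientation: [-3.142, -0.001, -0.001]
force: [1.3, 0.0, 0.1]
opening: 0.0929
gripper_force: 0.0
```

>>> move_arm --deltas '[0,0,0,0,0,0,1,0,0,0,0,0,0,1]'

```text
t: 2.85
tool_pos: [0.6297, 0.0697, 0.2393]
orientation: [3.141, 0.001, -0.001]
force: [0.6, 0.1, 0.1]
opening: 0.0927
gripper_force: 0.0
```

Run:
```python
from h import *
p,d,X,s=snap('wrist'); np.save('w1.npy',X); cv2.imwrite('pics/w1.png',cv2.resize(p,(800,600))[:,:,::-1])
print(s['tool_pos'],s['q'],s['t'])
for l in 'drum_middle narrow_middle drum_recess narrow_recess wide_recess cork_recess'.split():
    for r in robot.recognise('wrist',l)[:2]:
        u=np.round(r['uv']).astype(int); print(l,round(r['confidence'],2),u,np.round(X[min(u[1],383),min(u[0],511)],3))
```

```text
[0.62972946 0.06974776 0.23927669] [ 2.96724601e-02  2.17813153e-01  1.37314720e+00 -4.52580376e-04
  1.55140889e+00  1.60003646e+00] 2.85
drum_middle 0.95 [259 120] [0.674 0.066 0.053]
drum_middle 0.68 [340   9] [ 0.775 -0.011  0.033]
narrow_middle 0.74 [355 106] [ 0.686 -0.03   0.041]
narrow_recess 0.6 [179 223] [0.552 0.158 0.022]
wide_recess 0.64 [ 93 229] [0.541 0.263 0.015]
wide_recess 0.34 [141 113] [0.679 0.185 0.037]
cork_recess 0.57 [ 81 278] [0.479 0.283 0.022]
```

View pics/w1.png

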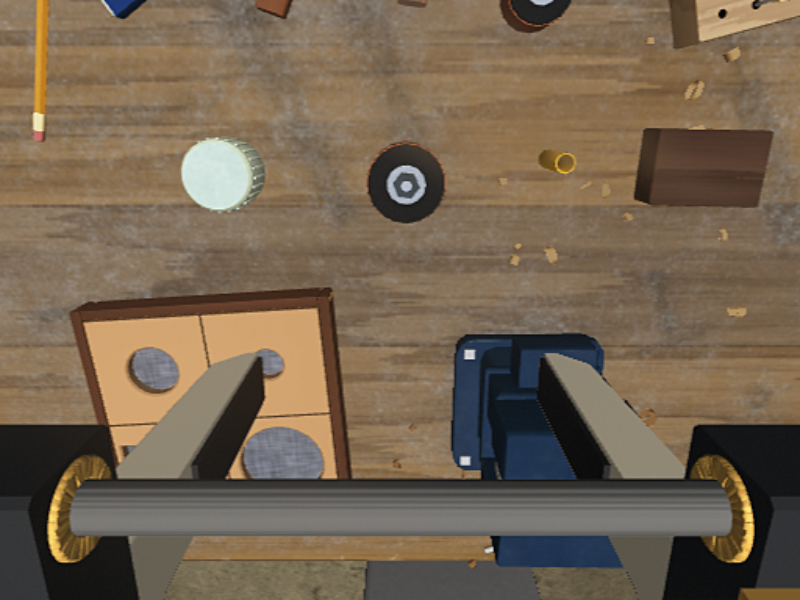

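The wrist view shows the drum at (406,182), the narrow sleeve standing at (558,160), the cap at (222,174), the tray's wide recess at (154,369), and part of the narrow recess at (270,362) and drum recess at (284,455). Next I fit the drum and narrow sleeve centres from the cloud.

```bash
cat >> h.py <<'E'
def top(X,c,r,z0,z1):
    m=(np.hypot(X[...,0]-c[0],X[...,1]-c[1])<r)&(X[...,2]>z0)&(X[...,2]<z1)
    P=X[m]; q=cv2.minEnclosingCircle(P[:,:2].astype(np.float32)); lo,hi=np.percentile(P,[2,98],0)
    rc=cv2.minAreaRect((P[:,:2]*1000).astype(np.float32))
    print(len(P),'circ',np.round(q[0],4),'diam',round(2*q[1],4),'pctmid',np.round((lo+hi)/2,4),'ext',np.round(hi-lo,4),'rect',np.round(np.r_[rc[0],rc[1],rc[2]],1)); return P
E
python3 - <<'E'
from h import *
X=np.load('w1.npy')
top(X,(.674,.067),.045,.038,.049); top(X,(.674,.067),.045,.0495,.06); top(X,(.684,-.034),.02,.038,.05)
top(X,(.537,.26),.03,.01,.018)
E
```

```text
1788 circ [0.6754 0.0644] diam 0.0515 pctmid [0.6755 0.0646 0.0436] ext [0.0453 0.0445 0.0045] rect [675.3  64.9  50.   49.4  82.4]
159 circ [0.6752 0.0645] diam 0.0162 pctmid [0.6756 0.0645 0.0513] ext [0.0135 0.0137 0.0034] rect [675.1  64.5  15.1  14.6  19.2]
88 circ [ 0.6886 -0.0359] diam 0.0132 pctmid [ 0.6885 -0.0359  0.0417] ext [0.0116 0.0124 0.0069] rect [688.5 -36.   11.8  12.6   2.3]
670 circ [0.5322 0.2567] diam 0.0373 pctmid [0.5316 0.2573 0.0151] ext [0.0322 0.0322 0.0044] rect [531.7 256.9  35.4  34.7  89.5]
```

>>> move_arm --deltas '[0.0455,0.0055,0.06,0,0,0,1,0.0455,0.0055,0.12,0,0,0,1,0.0455,0.0055,0.16,0,0,0,1,0.0455,0.0055,0.19,0,0,0,1,0.0455,0.0055,0.211,0,0,0,1,0.0455,0.0055,0.211,0,0,0,1,0.0455,0.0055,0.211,0,0,0,0.3,0.0455,0.0055,0.211,0,0,0,0.3,0.0455,0.0055,0.211,0,0,0,0.3,0.0455,0.0055,0.211,0,0,0,0.3,0.0455,0.0055,0.211,0,0,0,0.3,0.0455,0.0055,0.211,0,0,0,0.3]' --squeeze 20

```text
t: 4.7
tool_pos: [0.6757, 0.0645, 0.029]
orientation: [-3.141, 0.0, -0.001]
force: [-1.1, 2.2, 3.2]
opening: 0.0515
gripper_force: 20.0
```

>>> move_arm --deltas '[0,0,0,0,0,0,0.3,0,0,0,0,0,0,0.3,0,0,-0.03,0,0,0,0.3,0,0,-0.08,0,0,0,0.3,0,0,-0.13,0,0,0,0.3,0,0,-0.13,0,0,0,0.3]'

```text
t: 5.45
tool_pos: [0.6787, 0.0642, 0.1646]
orientation: [3.141, -0.001, 0.015]
force: [0.7, 0.1, -0.9]
opening: 0.0519
gripper_force: 20.0
```

>>> move_arm --deltas '[-0.02,0,-0.06,0,0,0,0.3,-0.06,0.02,-0.1,0,0,0,0.3,-0.12,0.03,-0.1,0,0,0,0.3,-0.18,0.04,-0.1,0,0,0,0.3,-0.216,0.0445,-0.1,0,0,0,0.3,-0.216,0.0445,-0.1,0,0,0,0.3,-0.216,0.0445,-0.1,0,0,0,0.3,-0.216,0.0445,-0.1,0,0,0,0.3,-0.216,0.0445,-0.1,0,0,0,0.3]'

```text
t: 6.58
tool_pos: [0.46, 0.02, 0.2582]
orientation: [-3.142, -0.0, 0.001]
force: [0.3, 0.1, -0.4]
opening: 0.0515
gripper_force: 20.0
```

Run:
```python
from h import *
p,d,X,s=snap('wrist'); np.save('w2.npy',X); cv2.imwrite('pics/w2.png',cv2.resize(p,(800,600))[:,:,::-1])
print(s['tool_pos'],s['t'])
for c,r in(((.45,.168),.045),((.535,.257),.03),((.54,.172),.02),((.45,.254),.052)): top(X,c,r,.01,.0185)
```

```text
[0.45995287 0.02000161 0.25822798] 6.575
2370 circ [0.4559 0.1689] diam 0.0783 pctmid [0.4516 0.1644 0.0148] ext [0.0587 0.0584 0.0038] rect [452.3 164.4  66.1  63.6  48.1]
911 circ [0.5334 0.2578] diam 0.0379 pctmid [0.5339 0.2576 0.0153] ext [0.0341 0.0315 0.0047] rect [533.8 257.1  35.3  35.2  45.9]
373 circ [0.5392 0.1703] diam 0.0237 pctmid [0.5393 0.1702 0.0151] ext [0.0212 0.02   0.0048] rect [539.5 169.9  22.5  22.1  45.4]
2555 circ [0.4562 0.2527] diam 0.0976 pctmid [0.4472 0.2522 0.015 ] ext [0.0486 0.071  0.0043] rect [456.3 248.6  67.2  81.1   3.6]
```

View pics/w2.png

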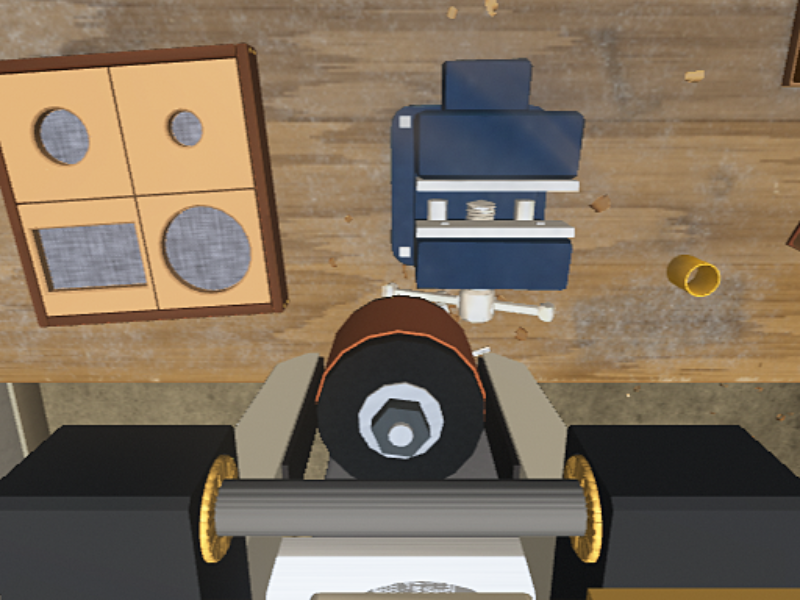

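The view shows the whole tray, yawed about 3.6°. Its recesses are wide (62,136), narrow (185,128), cork (90,256) and drum (207,249), and the measured sizes and the 86.8 mm spacing agree. The drum is held upright at (400,420), and the wide sleeve is at (693,276). Now placing the drum.

>>> move_arm --deltas '[-0.007,-0.06,0,0,0,0,0.3,-0.007,-0.12,0,0,0,0,0.3,-0.007,-0.145,0.05,0,0,0,0.3,-0.007,-0.145,0.11,0,0,0,0.3,-0.007,-0.145,0.16,0,0,0,0.3,-0.007,-0.145,0.185,0,0,0,0.3,-0.007,-0.145,0.2,0,0,0,0.3,-0.007,-0.145,0.207,0,0,0,0.3,-0.007,-0.145,0.213,0,0,0,0.3,-0.007,-0.145,0.213,0,0,0,0.3,-0.007,-0.145,0.213,0,0,0,0.3]'

```text
t: 8.0
tool_pos: [0.4532, 0.1651, 0.0465]
orientation: [-3.141, 0.0, -0.002]
force: [0.3, 0.5, -1.4]
opening: 0.052
gripper_force: 20.0
```

>>> move_arm --deltas '[0,0,0.003,0,0,0,0.3,0,0,0.003,0,0,0,0.3]'

```text
t: 8.25
tool_pos: [0.4534, 0.1651, 0.0438]
orientation: [-3.141, 0.0, -0.003]
force: [-1.1, -0.3, 6.5]
opening: 0.0517
gripper_force: 20.0
```

>>> move_arm --deltas '[0,0,0,0,0,0,0.8,0,0,0,0,0,0,0.8,0,0,0,0,0,0,0.8,0,0,-0.02,0,0,0,0.8,0,0,-0.08,0,0,0,0.8,0,0,-0.14,0,0,0,0.8,-0.053,0.06,-0.2,0,0,0,1,-0.053,0.12,-0.206,0,0,0,1,-0.053,0.18,-0.206,0,0,0,1,-0.053,0.24,-0.206,0,0,0,1,-0.053,0.3,-0.206,0,0,0,1,-0.053,0.36,-0.206,0,0,0,1]'

```text
t: 9.75
tool_pos: [0.3991, -0.1817, 0.2489]
orientation: [3.141, -0.0, 0.002]
force: [0.3, 0.2, -0.6]
opening: 0.093
gripper_force: 0.0
```

>>> move_arm --deltas '[0,0.055,0,0,0,0,1,0,0.055,0,0,0,0,1,0,0.055,0,0,0,0,1,0,0.055,0,0,0,0,1]'

```text
t: 10.25
tool_pos: [0.3996, -0.2335, 0.2486]
orientation: [-3.141, -0.002, -0.0]
force: [-0.3, -0.2, 0.5]
opening: 0.093
gripper_force: 0.0
```

Run:
```python
from h import *
p,d,X,s=snap('wrist'); np.save('w3.npy',X); cv2.imwrite('pics/w3.png',cv2.resize(p,(800,600))[:,:,::-1])
print(s['tool_pos'],s['q'],s['t'])
for l in('wide_middle','cork_middle'): print(l,robot.recognise('wrist',l)[:2])
top(X,(.43,-.197),.025,.02,.036);top(X,(.46,-.315),.05,.02,.033)
top(np.load('w2.npy'),(.43,-.197),.025,.02,.036)
```

```text
[ 0.39963124 -0.23351593  0.24861319] [-6.39899157e-01 -2.56205971e-01  1.82425932e+00  2.98617516e-04
  1.57362142e+00  9.29601898e-01] 10.25
wide_middle [{'uv': [222.4, 132.4], 'confidence': 0.66}]
cork_middle [{'uv': [330.7, 102.6], 'confidence': 0.81}]
128 circ [ 0.4323 -0.2049] diam 0.0258 pctmid [ 0.4323 -0.205   0.0255] ext [0.0247 0.0247 0.0098] rect [ 432.1 -205.3   24.7   25.2   44.1]
2028 circ [ 0.4573 -0.3179] diam 0.0705 pctmid [ 0.4579 -0.317   0.0251] ext [0.0449 0.0604 0.0052] rect [ 457.4 -317.8   64.1   36.    67.4]
256 circ [ 0.4321 -0.2048] diam 0.0269 pctmid [ 0.4321 -0.2044  0.0253] ext [0.0246 0.0248 0.0099] rect [ 431.9 -204.2   25.7   25.5    7.7]
```

View pics/w3.png

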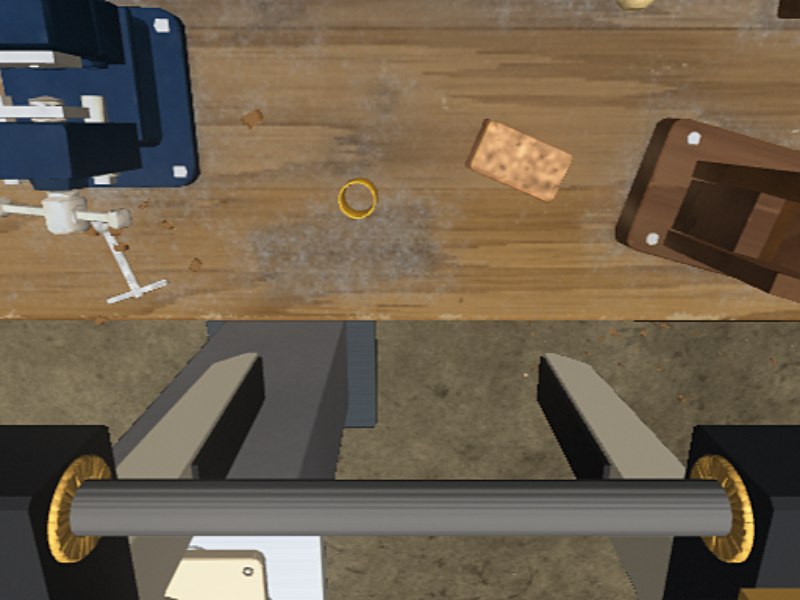

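The wide sleeve is standing at (358,199), the cork block is at (520,160) with its long axis at about 67° in the world, the vise is at the left and the rack at the right. Now grasping the wide sleeve.

>>> move_arm --deltas '[0.033,-0.0285,0.05,0,0,0,0.8,0.033,-0.0285,0.11,0,0,0,0.8,0.033,-0.0285,0.16,0,0,0,0.8,0.033,-0.0285,0.2,0,0,0,0.8,0.033,-0.0285,0.2235,0,0,0,0.8,0.033,-0.0285,0.2235,0,0,0,0.8,0.033,-0.0285,0.2235,0,0,0,0.1,0.033,-0.0285,0.2235,0,0,0,0.1,0.033,-0.0285,0.2235,0,0,0,0.1,0.033,-0.0285,0.2235,0,0,0,0.1,0.033,-0.0285,0.2235,0,0,0,0.1,0.033,-0.0285,0.2235,0,0,0,0.1]' --squeeze 8

```text
t: 11.9
tool_pos: [0.4325, -0.2062, 0.0252]
orientation: [-3.142, 0.0, -0.0]
force: [-0.4, -0.5, 1.3]
opening: 0.0251
gripper_force: 8.0
```

>>> move_arm --deltas '[0,0,0,0,0,0,0.1,0,0,0,0,0,0,0.1,0,0,-0.03,0,0,0,0.1,0,0,-0.09,0,0,0,0.1,0,0,-0.15,0,0,0,0.1,0,0,-0.2,0,0,0,0.1,0,0,-0.2,0,0,0,0.1]'

```text
t: 12.78
tool_pos: [0.4348, -0.2076, 0.2304]
orientation: [3.137, -0.0, 0.012]
force: [0.3, -0.5, 0.0]
opening: 0.0249
gripper_force: 8.0
```

>>> move_arm --deltas '[0.012,-0.06,0,0,0,0,0.1,0.024,-0.12,0,0,0,0,0.1,0.036,-0.18,0,0,0,0,0.1,0.05,-0.24,0,0,0,0,0.1,0.065,-0.3,0,0,0,0,0.1,0.08,-0.36,0,0,0,0,0.1,0.1,-0.42,0,0,0,0,0.1,0.101,-0.4636,0,0,0,0,0.1,0.101,-0.4636,0,0,0,0,0.1,0.101,-0.4636,0,0,0,0,0.1,0.101,-0.4636,0,0,0,0,0.1,0.101,-0.4636,0,0,0,0,0.1]'

```text
t: 14.28
tool_pos: [0.5337, 0.2563, 0.2252]
orientation: [3.142, -0.003, 0.0]
force: [-0.7, 0.2, -0.3]
opening: 0.0248
gripper_force: 8.0
```

Run:
```python
from h import *
print(delta([.534,.2574,.043],-np.pi/2))
p,d,X,s=snap('wrist'); cv2.imwrite('pics/w4.png',p[:,:,::-1])
```

```text
(array([ 0.0002, -0.0011,  0.1822]), array([ 0.   , -0.   , -0.002]))
```

View pics/w4.png

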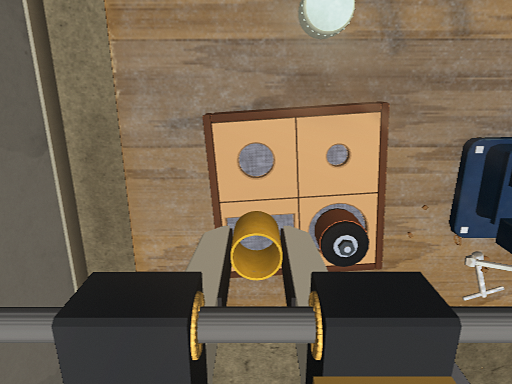

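The drum stands in its recess at (345,240) and the wide sleeve is held at (256,250), with the wide recess ahead at (256,160). Lowering the sleeve.

>>> move_arm --deltas '[0,-0.001,0.06,0,0,0,0.1,0,-0.001,0.11,0,0,0,0.1,0,-0.001,0.15,0,0,0,0.1,0,-0.001,0.168,0,0,0,0.1,0,-0.001,0.176,0,0,0,0.1,0,-0.001,0.182,0,0,0,0.1,0,-0.001,0.185,0,0,0,0.1,0,-0.001,0.186,0,0,0,0.1]'

```text
t: 15.32
tool_pos: [0.5343, 0.2588, 0.0402]
orientation: [-3.141, 0.0, -0.002]
force: [-0.9, -0.9, 6.6]
opening: 0.0254
gripper_force: 8.0
```

>>> move_arm --deltas '[0,0,0,0,0,0,0.6,0,0,0,0,0,0,0.6,0,0,0,0,0,0,0.6,0,0,-0.02,0,0,0,0.6,0,0,-0.08,0,0,0,0.6,0,0,-0.14,0,0,0,0.6,0.02,0.05,-0.18,0,0,0,0.6,0.05,0.11,-0.18,0,0,0,0.6,0.08,0.17,-0.18,0,0,0,0.6,0.11,0.23,-0.18,0,0,0,0.6,0.111,0.293,-0.18,0,0,0,0.6,0.111,0.294,-0.18,0,0,0,0.6]'

```text
t: 16.82
tool_pos: [0.6448, -0.0396, 0.2206]
orientation: [3.141, -0.006, 0.002]
force: [0.2, 0.4, -0.7]
opening: 0.0561
gripper_force: 0.0
```

>>> move_arm --deltas '[0,0,0,0,0,0,0.6,0,0,0,0,0,0,0.6]'

```text
t: 17.08
tool_pos: [0.6444, -0.034, 0.2197]
orientation: [-3.141, -0.002, -0.001]
force: [-0.7, 0.7, -0.7]
opening: 0.0559
gripper_force: 0.0
```

Run:
```python
from h import *
p,d,X,s=snap('wrist'); np.save('w5.npy',X); cv2.imwrite('pics/w5.png',p[:,:,::-1])
print(s['tool_pos'],s['opening'],robot.recognise('wrist','narrow_middle')[:2])
P=top(X,(.686,-.034),.02,.038,.05); print(delta([.6886,-.036,.028],-np.pi/2))
```

```text
[ 0.64441965 -0.03396508  0.21974964] 0.05589094947586634 []
63 circ [ 0.6877 -0.0365] diam 0.0128 pctmid [ 0.6886 -0.0363  0.0426] ext [0.0123 0.0121 0.0065] rect [688.6 -36.5  12.3  12.3  89.8]
(array([0.0442, 0.0025, 0.1915]), array([-0.   , -0.   ,  0.002]))
```

View pics/w5.png

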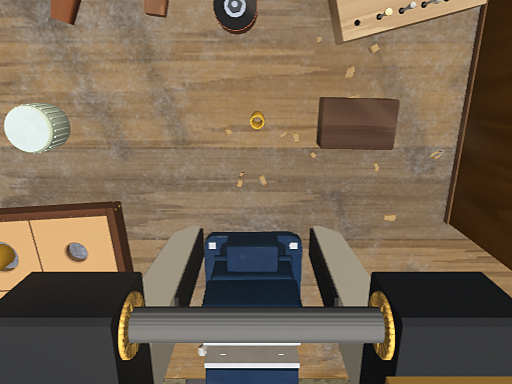

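The narrow sleeve is standing at (257,120), clear of the wood block at (358,124). Its measured centre agrees with the earlier one. Grasping it.

>>> move_arm --deltas '[0.044,0.0025,0.05,0,0,0,0.6,0.044,0.0025,0.1,0,0,0,0.6,0.044,0.0025,0.14,0,0,0,0.6,0.044,0.0025,0.175,0,0,0,0.6,0.044,0.0025,0.1915,0,0,0,0.6,0.044,0.0025,0.1915,0,0,0,0.6,0.044,0.0025,0.1915,0,0,0,0,0.044,0.0025,0.1915,0,0,0,0,0.044,0.0025,0.1915,0,0,0,0,0.044,0.0025,0.1915,0,0,0,0,0.044,0.0025,0.1915,0,0,0,0,0.044,0.0025,0.1915,0,0,0,0]' --squeeze 8

```text
t: 18.68
tool_pos: [0.6885, -0.0381, 0.0277]
orientation: [3.142, -0.0, 0.0]
force: [0.2, 0.6, 0.6]
opening: 0.0127
gripper_force: 8.0
```

>>> move_arm --deltas '[0,0,0,0,0,0,0,0,0,0,0,0,0,0,0,0,-0.03,0,0,0,0,0,0,-0.09,0,0,0,0,0,0,-0.15,0,0,0,0,0,0,-0.17,0,0,0,0,0,0,-0.17,0,0,0,0]'

```text
t: 19.55
tool_pos: [0.6895, -0.0382, 0.1994]
orientation: [3.141, -0.0, 0.005]
force: [-0.3, 0.1, 0.5]
opening: 0.0131
gripper_force: 8.0
```

>>> move_arm --deltas '[-0.04,-0.05,-0.01,0,0,0,0,-0.08,-0.1,-0.01,0,0,0,0,-0.12,-0.15,-0.01,0,0,0,0,-0.149,-0.2,-0.01,0,0,0,0,-0.149,-0.208,-0.01,0,0,0,0,-0.149,-0.208,-0.01,0,0,0,0,-0.149,-0.208,-0.01,0,0,0,0]'

```text
t: 20.42
tool_pos: [0.5397, 0.1686, 0.2063]
orientation: [3.141, -0.002, -0.003]
force: [-0.1, -0.2, -0.4]
opening: 0.0124
gripper_force: 8.0
```

Run:
```python
from h import *
print(delta([.5393,.1702,.0427],-np.pi/2),robot.read_state()['opening'])
```

```text
(array([-1.000e-04, -1.700e-03,  1.636e-01]), array([ 0.001,  0.002, -0.001])) 0.012431060696314507
```

>>> move_arm --deltas '[0,-0.0015,0.05,0,0,0,0,0,-0.0015,0.1,0,0,0,0,0,-0.0015,0.13,0,0,0,0,0,-0.0015,0.145,0,0,0,0,0,-0.0015,0.155,0,0,0,0,0,-0.0015,0.16,0,0,0,0,0,-0.0015,0.163,0,0,0,0,0,-0.0015,0.165,0,0,0,0,0,-0.0015,0.165,0,0,0,0]'

```text
t: 21.55
tool_pos: [0.5397, 0.1716, 0.043]
orientation: [-3.141, 0.0, -0.001]
force: [-0.7, -0.4, -0.4]
opening: 0.0129
gripper_force: 8.0
```

>>> move_arm --deltas '[0,0.001,0.002,0,0,0,0,0,0.001,0.0025,0,0,0,0]'

```text
t: 21.8
tool_pos: [0.5408, 0.1713, 0.042]
orientation: [-3.14, 0.0, -0.004]
force: [-2.8, 1.9, 10.9]
opening: 0.0124
gripper_force: 8.0
```

>>> move_arm --deltas '[0,0,0,0,0,0,0.5,0,0,0,0,0,0,0.5,0,0,0,0,0,0,0.5,0,0,-0.02,0,0,0,0.5,0,0,-0.08,0,0,0,0.5,0,0,-0.14,0,0,0,0.5,-0.02,0.04,-0.19,0,0,-0.1,0.8,-0.04,0.1,-0.19,0,0,-0.25,0.8,-0.06,0.16,-0.19,0,0,-0.4,0.8,-0.08,0.22,-0.19,0,0,-0.55,0.8,-0.1,0.28,-0.19,0,0,-0.7,0.8,-0.1,0.34,-0.19,0,0,-0.85,0.8]'

```text
t: 23.3
tool_pos: [0.4393, -0.161, 0.2321]
orientation: [2.861, 1.292, 0.003]
force: [2.4, -0.5, -0.3]
opening: 0.0746
gripper_force: 0.0
```

Run:
```python
from h import *
print(delta([.44,-.359,.22],np.radians(-22.6)))
for n in('w3','top'):
    X=np.load(n+'.npy'); m=(abs(X[...,0]-.45)<.1)&(X[...,1]<-.355)&(X[...,1]>-.42)&(X[...,2]>.02)&(X[...,2]<.2); P=X[m]; print(len(P),P.max(0),P.min(0))
    Q=P[P[:,2]>.05]; print(Q[:,1].max() if len(Q) else None)
```

```text
(array([-0.1481,  0.1314,  0.0124]), array([ 0.003, -0.   , -0.328]))
1408 [ 0.5481675  -0.35584727  0.12459269] [ 0.39226406 -0.41999901  0.02002299]
-0.3558472717558644
219 [ 0.54833076 -0.3579842   0.14667511] [ 0.39378045 -0.41993763  0.02012368]
-0.35798420187940444
```

Run:
```python
from h import *
for n in('w3','top'):
    X=np.load(n+'.npy'); m=(abs(X[...,0]-.45)<.2)&(X[...,1]<-.34)&(X[...,1]>-.6)&(X[...,2]>.085)&(X[...,2]<.16); P=X[m]
    a=np.radians(-22.6); y=np.array([np.cos(a),np.sin(a)]); x=np.array([-y[1],y[0]])
    for sft in(0,.01,.015):
        D=P[:,:2]-np.array([.4575,-.3178])-sft*x; dx=abs(D@x)-.0375; dy=abs(D@y)-.094
        g=np.maximum(dx,dy); i=g.argmin(); print(n,len(P),sft,'clear',g[i].round(4),'at',P[i].round(3))
```

```text
w3 3467 0 clear 0.0701 at [ 0.458 -0.435  0.1  ]
w3 3467 0.01 clear 0.0801 at [ 0.458 -0.435  0.1  ]
w3 3467 0.015 clear 0.0851 at [ 0.458 -0.435  0.1  ]
top 3010 0 clear 0.0159 at [ 0.566 -0.343  0.138]
top 3010 0.01 clear 0.0159 at [ 0.566 -0.343  0.138]
top 3010 0.015 clear 0.0159 at [ 0.566 -0.343  0.138]
```

>>> move_arm --deltas '[-0.04,0.035,0.012,0,0,-0.12,0.8,-0.08,0.07,0.012,0,0,-0.24,0.8,-0.12,0.105,0.012,0,0,-0.328,0.8,-0.148,0.131,0.012,0,0,-0.328,0.8,-0.148,0.131,0.012,0,0,-0.328,0.8,-0.148,0.131,0.012,0,0,-0.328,0.8]'

```text
t: 24.05
tool_pos: [0.4396, -0.3565, 0.2189]
orientation: [2.618, 1.736, 0.001]
force: [0.8, 0.4, -0.5]
opening: 0.0744
gripper_force: 0.0
```

Run:
```python
from h import *
p,d,X,s=snap('wrist'); np.save('w6.npy',X); cv2.imwrite('pics/w6.png',p[:,:,::-1])
print(s['tool_pos'],s['q'],s['t'])
top(X,(.4575,-.317),.05,.02,.033)
print(delta([.4575,-.3178,.023],np.radians(-22.6)))
m=(X[...,0]>.53)&(X[...,2]>.03)&(X[...,1]<-.25)&(X[...,1]>-.4); P=X[m]; i=P[:,0].argsort()[:400:80]; print(P[i].round(3))
```

```text
[ 0.43958659 -0.35654019  0.21892417] [-7.72283068e-01  4.35057629e-02  1.59969026e+00  3.68650954e-04
  1.49806611e+00 -3.72519291e-01] 24.05
2300 circ [ 0.4578 -0.3175] diam 0.0695 pctmid [ 0.4582 -0.3171  0.025 ] ext [0.0457 0.0602 0.0053] rect [ 457.9 -317.4   63.5   36.1   67.6]
(array([0.0421, 0.0014, 0.1959]), array([ 0.001, -0.   , -0.004]))
[[ 0.543 -0.366  0.07 ]
 [ 0.546 -0.359  0.071]
 [ 0.548 -0.365  0.077]
 [ 0.552 -0.362  0.075]
 [ 0.559 -0.367  0.072]]
```

View pics/w6.png

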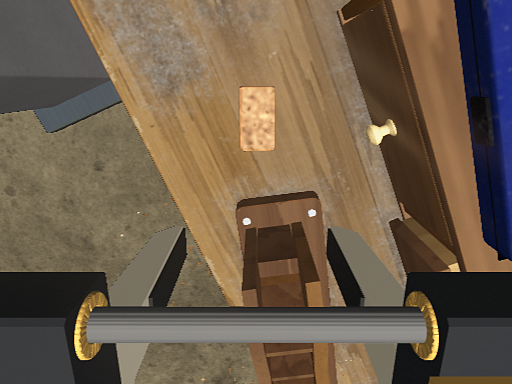

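The cork block at (257,118) lines up with the tool axes. The cabinet knob at (380,132) and the rack are both clear of the gripper. Grasping across its narrow side.

>>> move_arm --deltas '[0.0415,0.0015,0.05,0,0,-0.004,0.8,0.0415,0.0015,0.1,0,0,-0.004,0.8,0.0415,0.0015,0.14,0,0,-0.004,0.8,0.0415,0.0015,0.175,0,0,-0.004,0.8,0.0415,0.0015,0.195,0,0,-0.004,0.8,0.0415,0.0015,0.195,0,0,-0.004,0.8,0.0415,0.0015,0.195,0,0,-0.004,0.2,0.0415,0.0015,0.195,0,0,-0.004,0.2,0.0415,0.0015,0.195,0,0,-0.004,0.2,0.0415,0.0015,0.195,0,0,-0.004,0.2,0.0415,0.0015,0.195,0,0,-0.004,0.2,0.0415,0.0015,0.195,0,0,-0.004,0.2]' --squeeze 15

```text
t: 25.6
tool_pos: [0.4572, -0.3195, 0.0235]
orientation: [2.614, 1.742, 0.0]
force: [-0.9, 1.1, 3.8]
opening: 0.0359
gripper_force: 15.0
```

>>> move_arm --deltas '[0,0,0,0,0,0,0.2,0,0,-0.03,0,0,0,0.2,0,0,-0.09,0,0,0,0.2,0,0,-0.15,0,0,0,0.2,0,0,-0.2,0,0,0,0.2,0,0,-0.2,0,0,0,0.2]'

```text
t: 26.35
tool_pos: [0.4593, -0.3211, 0.2286]
orientation: [2.607, 1.737, 0.004]
force: [-0.5, 0.2, -0.7]
opening: 0.0355
gripper_force: 15.0
```

Run:
```python
from h import *
print(delta([.4472,.252,.22],np.radians(3.6)),robot.read_state()['opening'])
```

```text
(array([ 0.5243, -0.2319,  0.0052]), array([ 0.008,  0.005, -0.458])) 0.035502104457512604
```

>>> move_arm --deltas '[0.052,-0.023,0,0,0,-0.05,0.2,0.104,-0.046,0,0,0,-0.1,0.2,0.156,-0.069,0,0,0,-0.15,0.2,0.208,-0.092,0,0,0,-0.2,0.2,0.26,-0.115,0,0,0,-0.25,0.2,0.312,-0.138,0,0,0,-0.3,0.2,0.364,-0.161,0,0,0,-0.35,0.2,0.416,-0.184,0,0,0,-0.4,0.2,0.468,-0.207,0,0,0,-0.45,0.2,0.522,-0.231,0,0,0,-0.458,0.2,0.522,-0.231,0,0,0,-0.458,0.2,0.522,-0.231,0,0,0,-0.458,0.2]'

```text
t: 27.85
tool_pos: [0.4442, 0.251, 0.2216]
orientation: [-2.149, -2.291, 0.004]
force: [0.7, -0.4, -0.6]
opening: 0.0356
gripper_force: 15.0
```

>>> move_arm --deltas '[0,0,0,0,0,0,0.2,0,0,0,0,0,0,0.2]'

```text
t: 28.1
tool_pos: [0.4453, 0.2502, 0.2231]
orientation: [2.153, 2.288, -0.0]
force: [0.2, -0.5, -0.8]
opening: 0.0358
gripper_force: 15.0
```

Run:
```python
from h import *
p,d,X,s=snap('wrist'); cv2.imwrite('pics/w7.png',p[:,:,::-1])
print(s['tool_pos'],delta([.447,.250,.039],np.radians(3.6)),s['opening'])
```

```text
[0.44527607 0.25022982 0.22307048] (array([-0.0004,  0.0017,  0.1842]), array([ 0.   ,  0.   , -0.002])) 0.03579039073663952
```

View pics/w7.png

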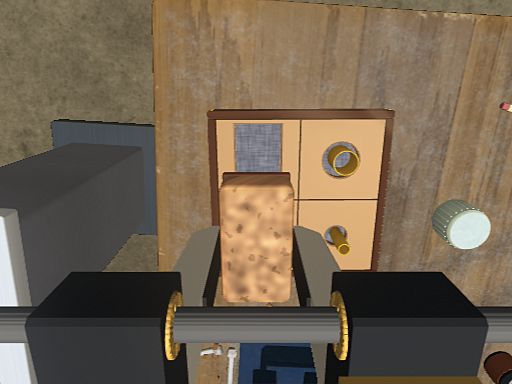

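The cork block is held square at (257,240), with its recess behind it at (258,150). The wide sleeve (343,160) and narrow sleeve (340,240) stand in their recesses. Lowering the cork block.

>>> move_arm --deltas '[0,0.0015,0.05,0,0,0,0.2,0,0.0015,0.1,0,0,0,0.2,0,0.0015,0.14,0,0,0,0.2,0,0.0015,0.16,0,0,0,0.2,0,0.0015,0.172,0,0,0,0.2,0,0.0015,0.179,0,0,0,0.2,0,0.0015,0.183,0,0,0,0.2,0,0.0015,0.185,0,0,0,0.2,0,0.0015,0.185,0,0,0,0.2]'

```text
t: 29.28
tool_pos: [0.4468, 0.2517, 0.0386]
orientation: [2.15, 2.29, 0.001]
force: [0.1, -0.3, -0.8]
opening: 0.036
gripper_force: 15.0
```

>>> move_arm --deltas '[0,0,0.0015,0,0,0,0.2,0,0,0.002,0,0,0,0.2]'

```text
t: 29.52
tool_pos: [0.447, 0.2518, 0.0384]
orientation: [2.15, 2.29, 0.001]
force: [-8.5, -4.3, 22.3]
opening: 0.0358
gripper_force: 15.0
```

>>> move_arm --deltas '[0,0,0,0,0,0,0.6,0,0,0,0,0,0,0.6,0,0,0,0,0,0,0.6,0,0,-0.015,0,0,0,0.6,0,0,-0.06,0,0,0,0.6,0,0,-0.12,0,0,0,0.6,-0.01,0.01,-0.18,0,0,0,0.6,-0.07,0.04,-0.23,0,0,0,0.6,-0.13,0.043,-0.24,0,0,0,0.6,-0.13,0.043,-0.24,0,0,0,0.6,-0.13,0.043,-0.24,0,0,0,0.6,-0.13,0.043,-0.24,0,0,0,0.6]'

```text
t: 31.02
tool_pos: [0.4968, 0.1255, 0.2754]
orientation: [-2.149, -2.29, 0.001]
force: [0.7, 1.1, -0.0]
opening: 0.0556
gripper_force: 0.0
```

Run:
```python
from h import *
p,d,X,s=snap('wrist'); cv2.imwrite('pics/w8.png',cv2.resize(p,(800,600))[:,:,::-1]); print(s['tool_pos'])
top(X,(.453,.165),.04,.052,.064);top(X,(.534,.257),.02,.035,.05);top(X,(.539,.17),.015,.05,.065);P=top(X,(.447,.252),.05,.034,.05); print(np.median(P[:,2]))
r=np.hypot(X[...,0]-.4527,X[...,1]-.1647)
A=np.c_[P[:,:2]-P[:,:2].mean(0),np.ones(len(P))]; print('cork tilt',np.linalg.lstsq(A,P[:,2],rcond=None)[0])
```

```text
[0.49680901 0.12551136 0.27539295]
1623 circ [0.4533 0.1639] diam 0.0515 pctmid [0.4539 0.1646 0.0569] ext [0.0457 0.0456 0.0081] rect [453.8 164.5  49.7  50.1  89.1]
173 circ [0.5341 0.2575] diam 0.0259 pctmid [0.5341 0.2573 0.0404] ext [0.0248 0.0248 0.0104] rect [534.  257.6  25.5  24.8  47.7]
69 circ [0.5404 0.1706] diam 0.0133 pctmid [0.5402 0.1709 0.0555] ext [0.0126 0.012  0.0095] rect [540.3 171.   12.8  12.2   3.6]
2163 circ [0.4478 0.252 ] diam 0.0674 pctmid [0.4476 0.2511 0.0397] ext [0.0351 0.0572 0.006 ] rect [447.4 251.2  36.2  59.3   3.5]
0.04088494812739735
cork tilt [-0.01314729  0.00938368  0.04072023]
```

View pics/w8.png

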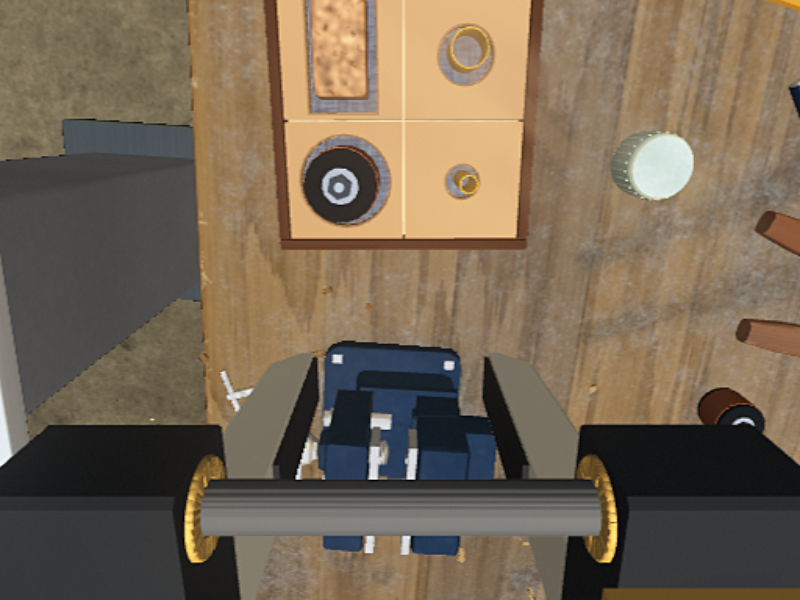

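All four parts sit centred in their recesses: drum (340,186), wide sleeve (468,50), narrow sleeve (463,182) and cork (340,48). Their heights match the recess floor, and the cap hasn't moved. Handing in.

```bash
python3 -c "
from plant import robot
print(robot.close_job())"
```

```text
the job is handed in; nothing more can be done
None
```

The job is handed in at about 31 s: the drum, both sleeves and the cork block are each down on the floor of their own recess, with the drum and sleeves upright and the cork flat, and I never touched the cap or the wooden block.

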